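# Sort the pocket meters into their colour trays

## Task

Put the red and the blue meter away in the trays of their own colours, each lying flat on the tray's floor with its screen up. The red one stands on edge in the rack: lay it down flat on the green mat first, screen up, and let go of it there, then take it again by its long sides and put it in its tray. Do not let a meter drop, and leave the yellow meter and the other things on the bench where they are.

Things in the scene. Friction and masses are not known exactly. Their poses are not given: they have to be found in the camera images.
- meter_red: pocket multimeter, 120 x 50 x 26 mm block, about 0.18 kg, red holster; one 120 x 50 face has a grey panel with green screen and black dial, the other (its back) is plain. Origin at its centre; x along the length to the screen end, y along the width, z out of the screen face. Starts on edge in the rack, y up, its upper edge 56 mm above the table.
- meter_red_edge (a point): middle of the red meter's long edge face that is uppermost at the start (y = +25 mm). Let go upright, the meter stands by itself on its 26 mm edge; pushed sideways near its top it tips over at about 0.48 rad and falls flat, its centre about 38 mm from where it stood, on the side pushed to. Pushed towards its back it ends screen up.
- meter_blue: pocket multimeter, 120 x 50 x 26 mm block, about 0.18 kg, blue holster; one 120 x 50 face has a grey panel with green screen and black dial, the other (its back) is plain. Origin at its centre; x along the length to the screen end, y along the width, z out of the screen face. It starts lying on the table, screen up.
- meter_yellow: pocket multimeter, 120 x 50 x 26 mm block, about 0.18 kg, yellow holster; one 120 x 50 face has a grey panel with green screen and black dial, the other (its back) is plain. Origin at its centre; x along the length to the screen end, y along the width, z out of the screen face. It starts in the yellow tray, screen up, already sorted; bystander.
- rack: aluminium rack, fixed: base 140 x 56 x 6 mm with four fins (14 mm long, 4 mm thick, up to 40 mm above the table) at x = +-48, y = +-18 mm: a 32 mm wide slot along x, with open room for fingers on both sides of the meter between x = -41 and +41 mm. Origin at the centre of its underside, z up.
- mat: green flat mat, fixed, 150 (x) x 210 (y) x 2 mm thick. Origin at the centre of its underside, z up.
- tray_red: red open tray, outside 165 x 125 x 21 mm, walls and floor 4 mm thick; fixed. Origin at the centre of its underside, x along the 165 mm side, z up. The red meter belongs in it.
- tray_blue: blue open tray, outside 165 x 125 x 21 mm, walls and floor 4 mm thick; fixed. Origin at the centre of its underside, x along the 165 mm side, z up. The blue meter belongs in it.
- tray_yellow: yellow open tray, outside 165 x 125 x 21 mm, walls and floor 4 mm thick; fixed. Origin at the centre of its underside, x along the 165 mm side, z up. It holds the yellow meter.
- solder_reel: bystander: solder reel with red flanges, standing, 56 mm diameter, 45 mm high; origin at the centre of its underside
- flux_tin: bystander: brass-coloured round tin, 48 mm diameter, 40 mm high; origin at the centre of its underside
- tape_roll: bystander: orange tape roll lying flat, 70 mm diameter, 19 mm high; origin at the centre of its underside
- screwdriver: bystander: screwdriver with orange handle, 160 mm long, lying on the table; x along its length
- circuit_board: bystander: green circuit board, 85 x 55 x 10 mm, lying on the table; origin at the centre of its underside
Mind the look-alikes: they are no part of the job. Leave any turquoise look-alike of the meter_red alone.

How it is judged:
On the way:
1. the red meter lies flat on the green mat, screen up, at rest and let go (x of meter_red in the frame of mat between -0.075 and 0.075 m and y of meter_red in the frame of mat between -0.105 and 0.105 m and z of meter_red in the frame of mat below 0.02 m and angle between meter_red's own z axis and vertical below 0.12 rad and linear speed of meter_red below 0.02 m/s and contact force between the fingers and meter_red below 0.1 N), for 0.2 s.
At the end, for the whole second after the job is handed in: The red meter lies in the red tray and the blue meter in the blue tray, each with its centre within 28 mm (along the tray) and 38 mm (across) of the tray's centre, resting on the floor, screen up within 0.12 rad of level, and at rest (x of meter_red in the frame of tray_red between -0.028 and 0.028 m and y of meter_red in the frame of tray_red between -0.038 and 0.038 m and z of meter_red in the frame of tray_red below 0.022 m and angle between each of meter_red, meter_blue's own z axis and vertical below 0.12 rad and linear speed of each of meter_red, meter_blue below 0.02 m/s and x of meter_blue in the frame of tray_blue between -0.028 and 0.028 m and y of meter_blue in the frame of tray_blue between -0.038 and 0.038 m and z of meter_blue in the frame of tray_blue below 0.022 m); the robot touches nothing.
It fails at once if the red meter is dropped: out of the fingers while its centre is over 80 mm above the table (height (world z) of meter_red above 0.08 m and contact force between the fingers and meter_red below 0.05 N).
It fails at once if the blue meter is dropped: out of the fingers while its centre is over 80 mm above the table (height (world z) of meter_blue above 0.08 m and contact force between the fingers and meter_blue below 0.05 N).
It fails at once if the yellow meter, solder reel, flux tin, tape roll, screwdriver or circuit board is moved by more than 30 mm (distance of any of meter_yellow, solder_reel, flux_tin, tape_roll, screwdriver, circuit_board from where it was at the start of the episode above 0.03 m).
It also fails if it takes over 67 s, if anything falls off the work surface, if the arm or the gripper's body presses on something with over 40 N, if the wrist force passes 120 N, or if a joint passes its speed limit or range.

## Robot

A 6-joint arm with a two-finger parallel gripper is mounted at the origin on the work surface. World frame = base frame: x ahead of the robot, y to its left, z up, the work surface at z = 0. Lengths are in m, angles in rad, forces in N, time in s.
With the tool pointing down it reaches from about 0.3 to 0.775 m from the base axis. Payload 14.6 kg.
Tool frame: the origin (TCP) lies midway between the tips of the shut fingers; the grasp point (between the pads) lies 19 mm behind it (ctrl.grip_depth is the distance from the TCP to the grasp point, in m); z points along the fingers, x is the direction in which the jaws open and shut, and the axes are right-handed (so a half turn about z gives the same grasp; the last joint's range is limited). The gripper opens to 94 mm and grips with 3 to 60 N. Pads are 16 mm wide; open, the fingers measure 119 mm over their backs; the gripper's body (75 mm by 177 mm) begins 78 mm behind the grasp point.
Start: joints at [-1.377, 0.3, 1.521, -0, 1.321, -0.067], TCP at [0.142, -0.531, 0.205] pointing down, gripper open.
Joint ranges: [-3.03, 3.03], [-0.79, 2.21], [0.23, 2.52], [-1.04, 4.18], [0, 3.07], [-2.55, 2.55]. Speed limits (rad/s): [2.22, 2.22, 2.57, 3.14, 3.14, 3.14].

## Interface

Orientations are given as [roll, pitch, yaw] about the fixed x, y, z axes, in that order (R = Rz(yaw) Ry(pitch) Rx(roll)).
In Python, from station import ctrl gives the robot as it stands.
- The arm moves only by the tool play_rows, never from a script. Its argument "steps" is a list that holds one entry, the list of rows, each a list of 7 numbers: the shift along the tool's x, y, z in cm, then the turn, a rotation vector about the tool's x, y, z in rad, then the opening, from 0 (shut) to 1 (fully open). In form: [[[x, y, z, ax, ay, az, hand], ...]]. A call has 1 to 20 rows; each row is the pose to reach, as a shift and turn from the pose measured when the call began, along the tool's axes at that moment; what a row does not reach only later rows make up. A row lasts 1/12 s, in which the tool goes at most 41.7 mm and 7.16 degrees, less where a joint would pass 70% of its speed; a pose out of reach is approached as far as the arm can. A call with a gripper value outside its range is refused whole. The fingers move at their own pace and stop on an object; "force" is the grip in N (left out, the last holds). Time passes only in rows, so rows that repeat a pose let the fingers close. It gives the time, the measured TCP pose, the force and the opening at its end, in the units of the state.
- ctrl.get_obs(): the state, without advancing time (a new reading comes with each control period).
- ctrl.camera(name): name is "scene" or "side" or "wrist"; returns a dict with "frame" (480x640x3 uint8, blue, green, red), "fovy" (degrees; the focal length in pixels is half the picture's height over the tangent of half this angle, whatever the lens; pixels are square), "cx", "cy" (the principal point, pixels), "world_to_cam" (4x4, takes a point from world to camera coordinates). Camera axes: x right, y up, looking along -z (the intrinsics and any distortion apply to the point x, -y, -z); pixel columns grow to the right and rows downward; lengths in m; the calibration is good to about 2 mm. A picture is of the moment at which its call begins. There is no depth.
- ctrl.hand_in(): hands the job in, once; it reports no verdict.
The state is a dict: "time_s": time; "qpos": joint angles; "joint_vel": joint speeds; "tau": joint torques, N m; "ee_pos": TCP position; "eef_rot": TCP orientation; "force": force on the tool from outside, world axes, zero at the start; "moment": the same for the moment, N m; "grip_width": finger opening in m.
Only numpy, scipy, OpenCV 4.12 (cv2) and the standard library are available. Lean on these libraries where they do the work, as an engineer would, in place of code of your own. Each camera call takes 0.05 s, during which the arm holds its last target. There are 200 camera calls.

## Working session

There is one attempt and no reset: what is moved stays moved. The work goes in short steps, Python scripts to look and compute and a tool call to move; the robot and the scene stay as the last step left them, time stands still between calls to the robot, and variables do not carry over. Pictures are saved under pics/ and viewed, about 8 in all and at most 12, crops included, and the job is handed in when it is done.

Besides the shell and the picture viewer there is one more tool, called after "Request:" as name(argument=value, ...) on one line, values as JSON. play_rows: Moves the arm, as the interface text tells. Its arguments: {"type":"object","properties":{"steps":{"type":"array"},"force":{"type":"number"}},"required":["steps"]}

```bash
ls; mkdir -p pics
cat > h.py <<'E'
import numpy as np, cv2
from station import ctrl
from scipy.spatial.transform import Rotation as R
def snap(name,tag):
    c=ctrl.camera(name); np.savez(f'pics/{tag}.npz',**{k:np.asarray(v) for k,v in c.items()}); cv2.imwrite(f'pics/{tag}.png',c['frame']); return c
def load(tag): return dict(np.load(f'pics/{tag}.npz'))
def ray(c,uv):
    f=240/np.tan(np.radians(float(c['fovy']))/2); T=np.asarray(c['world_to_cam'])
    uv=np.atleast_2d(uv).astype(float)
    d=np.c_[(uv[:,0]-c['cx'])/f,-(uv[:,1]-c['cy'])/f,-np.ones(len(uv))]
    return -T[:3,:3].T@T[:3,3], d@T[:3,:3]
def onz(c,uv,z):
    o,d=ray(c,uv); return o+d*((z-o[2])/d[:,2])[:,None]
def proj(c,P):
    f=240/np.tan(np.radians(float(c['fovy']))/2); T=np.asarray(c['world_to_cam'])
    q=np.atleast_2d(P)@T[:3,:3].T+T[:3,3]
    return np.c_[c['cx']-f*q[:,0]/q[:,2], c['cy']+f*q[:,1]/q[:,2]]
def totool(P):
    s=ctrl.get_obs(); return s
E
python3 - <<'E'
from h import *
for n in('scene','side','wrist'):
    c=snap(n,n+'0'); print(n,c['fovy'],c['cx'],c['cy'],ray(c,[320,240]),[k for k in c])
print(ctrl.get_obs(),ctrl.grip_depth)
E
```

```text
pics
scene 57.09472395784856 328.4063640223617 240.2637933785285 (array([ 1.14498085, -0.48904189,  0.78753392]), array([[-0.6101864 ,  0.43602071, -0.66175672]])) ['frame', 'fovy', 'cx', 'cy', 'world_to_cam']
side 57.61990515073357 316.19268260860264 240.99106836064269 (array([0.36882196, 0.83485969, 0.60213305]), array([[ 0.10234523, -0.83264429, -0.54434384]])) ['frame', 'fovy', 'cx', 'cy', 'world_to_cam']
wrist 67.40995663179936 317.4290662878968 239.08860350469038 (array([ 0.21796744, -0.5104693 ,  0.38418665]), array([[-0.26438126, -0.07622143, -0.96143139]])) ['frame', 'fovy', 'cx', 'cy', 'world_to_cam']
{'time_s': 0.15, 'qpos': array([-1.37658871e+00,  3.00343194e-01,  1.52139510e+00, -2.03495304e-05,
        1.32068678e+00, -6.65755712e-02]), 'joint_vel': array([ 0.00066613, -0.00032137, -0.00208927,  0.0019547 ,  0.00046318,
       -0.000817  ]), 'tau': array([ 4.43039953e-04, -5.31963587e+01, -3.52823746e+01,  7.08822696e-02,
        2.35763536e-02, -6.90240722e-05]), 'ee_pos': array([ 0.14178077, -0.53122557,  0.20503517]), 'eef_rot': array([-3.14155694e+00,  8.31881795e-04, -1.31000808e+00]), 'force': array([0.07878584, 0.48846875, 0.29828246]), 'moment': array([-0.01132417, -0.02514375, -0.00509863]), 'grip_width': 0.09380059432560829} 0.0188
```

View pics/scene0.png

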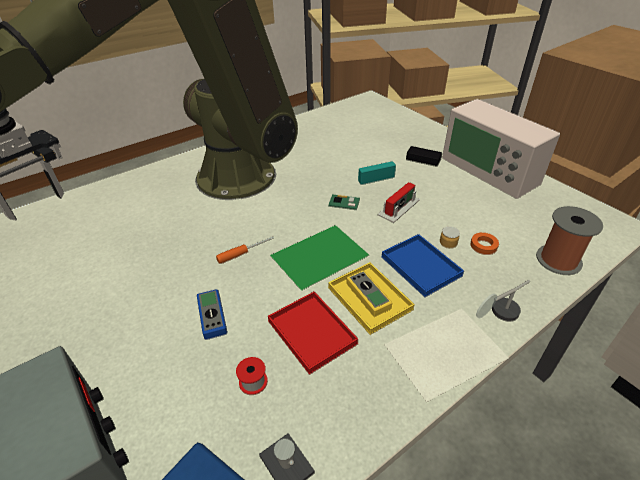

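View pics/side0.png

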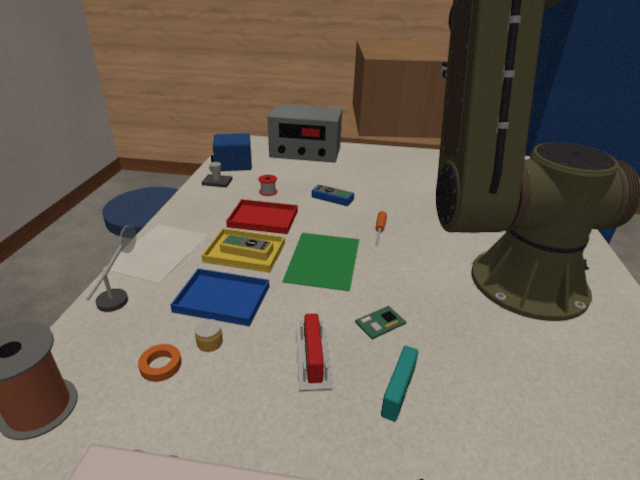

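Scene: red meter on edge in the rack at (400,198), with the turquoise look-alike at (377,172). Other reds are the tray (312,332), the solder reel (251,372) and the big reel (570,235). The blue meter is at (211,313); other blues are the tray (422,264) and a box (205,465). Side: red meter (314,348), blue meter (333,195). I choose the red block in the rack and the blue block with a screen, and check both in one close crop.

Run:
```python
from h import *
a=load('scene0')['frame']; b=load('side0')['frame']
r=lambda im,x,y,w,h:cv2.resize(im[y:y+h,x:x+w],(400,300),interpolation=cv2.INTER_CUBIC)
cv2.imwrite('pics/crop1.png',np.vstack([np.hstack([r(a,365,170,72,54),r(b,270,300,100,75)]),np.hstack([r(a,170,280,80,60),r(b,290,170,80,60)])]))
# masks and outlines
def cont(im,lo,hi,box):
    hsv=cv2.cvtColor(im,cv2.COLOR_BGR2HSV); hsv[...,0]=(hsv[...,0].astype(int)+20)%180
    m=cv2.inRange(hsv,lo,hi); k=np.zeros_like(m); x,y,w,h=box; k[y:y+h,x:x+w]=m[y:y+h,x:x+w]
    c=max(cv2.findContours(k,0,1)[0],key=cv2.contourArea); return c
red=((8,120,50),(30,255,255)); blue=((120,120,40),(145,255,255)); green=((60,120,40),(105,255,255))
A=load('scene0');B=load('side0')
for nm,col,bs,bb,z in [('mat',green,(260,215,120,80),(280,225,85,70),.002),('tred',red,(260,285,105,95),(220,195,85,40),.021),('tblue',blue,(375,230,95,70),(165,265,110,62),.021),('mblue',blue,(190,280,45,65),(305,180,55,30),.013),('mred',red,(375,170,50,50),(295,305,40,85),.056)]:
    for n,C,bx in(('scene',A,bs),('side',B,bb)):
        c=cont(C['frame'],*col,bx); q=cv2.minAreaRect(onz(C,c[:,0,:],z)[:,:2].astype(np.float32)*1000)
        print(nm,n,cv2.contourArea(c),np.round(q[0],0),np.round(q[1],0),round(q[2],1),cv2.approxPolyDP(c,3,True)[:,0].tolist())
```

```text
mat scene 3074.0 [466.  -7.] [209. 148.] 88.1 [[368, 254], [334, 226], [271, 256], [302, 289]]
mat side 3055.0 [463.  -3.] [207. 147.] 88.2 [[302, 233], [283, 281], [348, 290], [357, 240]]
tred scene 3962.5 [ 658. -169.] [130. 175.] 88.3 [[313, 291], [268, 315], [268, 321], [308, 373], [357, 343], [353, 333]]
tred side 1709.0 [ 646. -146.] [152. 170.] 88.3 [[227, 219], [230, 227], [287, 233], [296, 205], [241, 199]]
tblue scene 2620.0 [660. 164.] [137. 174.] 85.8 [[416, 235], [383, 251], [382, 257], [425, 296], [462, 275], [463, 270]]
tblue side 3660.5 [648. 185.] [141. 170.] 85.9 [[171, 304], [174, 312], [249, 325], [268, 280], [197, 269]]
mblue scene 246.0 [ 479. -319.] [ 49. 134.] 71.6 [[217, 290], [223, 325], [205, 331], [197, 294], [205, 338], [226, 332]]
mblue side 263.5 [ 479. -299.] [124.  79.] 1.1 [[312, 190], [314, 197], [345, 205], [353, 195], [344, 198]]
mred scene 299.5 [456. 273.] [ 42. 171.] 22.6 [[414, 185], [408, 182], [389, 197], [385, 213], [392, 215], [393, 204]]
mred side 942.5 [437. 322.] [ 26. 152.] 12.3 [[306, 314], [308, 381], [317, 382], [322, 379], [319, 324], [316, 314]]
```

View pics/crop1.png

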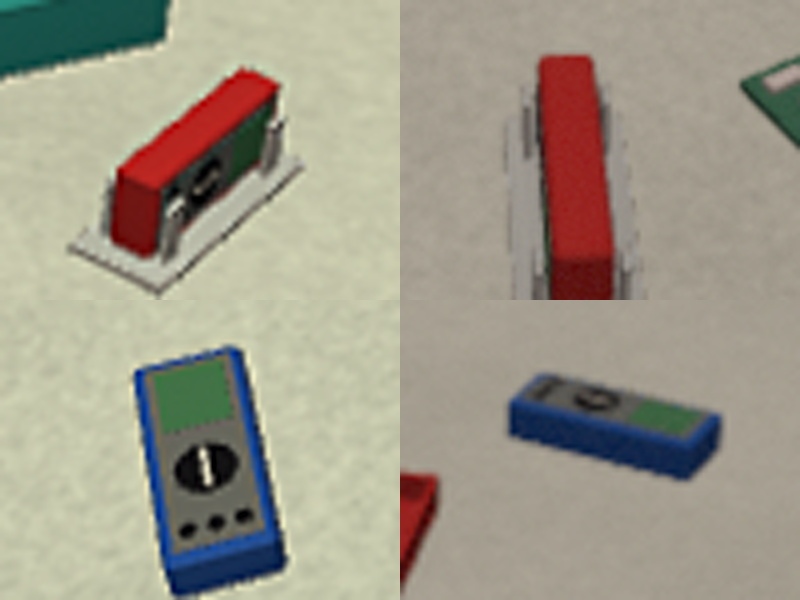

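Crop: the red meter's screen faces +x (toward the scene camera), with its screen end toward +y. The blue meter lies screen up, with its screen end on the robot's side. Both choices match the description. Next I compute corner-based positions.

Run:
```python
from h import *
A=load('scene0');B=load('side0')
cr=lambda p,x,y,s:[[x+u/s,y+v/s] for u,v in p]
def show(nm,C,pts,zs):
    P=np.array([onz(C,p,z)[0][:2] for p,z in zip(pts,zs)])*1000
    d=np.diff(np.r_[P,P[:1]],axis=0)
    print(nm,P.mean(0).round(),'corners',P.round().tolist(),'len',np.hypot(*d.T).round(),'ang',np.degrees(np.arctan2(d[:,1],d[:,0])).round())
# trays: rim corners (far, left, right) and base (near)
show('tred sc',A,[[313,291],[268,315],[308,373],[353,333]],[.021,.021,0,.021])
show('tred sd',B,[[241,199],[227,219],[287,233],[297,206]],[.021,.021,0,.021])
show('tblue sc',A,[[416,235],[383,251],[425,296],[463,270]],[.021,.021,0,.021])
show('tblue sd',B,[[197,269],[171,304],[249,325],[268,280]],[.021,.021,0,.021])
show('mred sc',A,cr([(245,70),(280,88),(160,182),(118,172)],365,170,400/72),[.056]*4)
show('mred sd',B,cr([(140,57),(190,57),(212,257),(152,257)],270,300,4),[.056]*4)
show('mblue sc',A,cr([(135,70),(240,48),(283,248),(170,275)],170,280,5),[.026]*4)
show('mblue sd',B,cr([(140,75),(322,112),(285,150),(108,100)],290,170,5),[.026]*4)
```

```text
tred sc [ 648. -165.] corners [[572.0, -103.0], [569.0, -223.0], [729.0, -230.0], [720.0, -106.0]] len [120. 160. 124. 148.] ang [-91.  -2.  94. 179.]
tred sd [ 649. -163.] corners [[728.0, -224.0], [732.0, -109.0], [571.0, -104.0], [565.0, -214.0]] len [115. 161. 110. 164.] ang [ 88. 178. -93.  -4.]
tblue sc [654. 170.] corners [[578.0, 230.0], [570.0, 118.0], [730.0, 107.0], [739.0, 226.0]] len [112. 160. 119. 162.] ang [-94.  -4.  86. 179.]
tblue sd [651. 175.] corners [[728.0, 111.0], [735.0, 229.0], [575.0, 239.0], [565.0, 121.0]] len [118. 160. 118. 163.] ang [ 86. 177. -95.  -4.]
mred sc [449. 297.] corners [[425.0, 351.0], [448.0, 354.0], [470.0, 247.0], [451.0, 236.0]] len [ 23. 109.  22. 118.] ang [   6.  -79. -150.  103.]
mred sd [440. 305.] corners [[464.0, 250.0], [441.0, 246.0], [416.0, 360.0], [439.0, 364.0]] len [ 23. 116.  24. 116.] ang [-170.  103.   10.  -78.]
mblue sc [ 487. -319.] corners [[421.0, -322.0], [438.0, -278.0], [553.0, -315.0], [537.0, -360.0]] len [ 48. 121.  47. 121.] ang [  69.  -18. -110.  162.]
mblue sd [ 477. -310.] corners [[526.0, -346.0], [414.0, -318.0], [431.0, -266.0], [539.0, -309.0]] len [115.  54. 116.  39.] ang [ 166.   72.  -22. -110.]
```

```bash
cat >> h.py <<'E'
def go(x,y,z,yawdeg,rpy=None):
    s=ctrl.get_obs(); Rm=R.from_euler('xyz',s['eef_rot']).as_matrix()
    Rt=R.from_euler('xyz',rpy if rpy is not None else [np.pi,0,np.radians(yawdeg)]).as_matrix()
    d=(np.array([x,y,z])-s['ee_pos'])@Rm*100; w=R.from_matrix(Rm.T@Rt).as_rotvec()
    print('rows:',d.round(2),w.round(3),'n>=',max(np.linalg.norm(d)/4.17,np.degrees(np.linalg.norm(w))/7.16).__round__(1),'t',s['time_s'].__round__(2),'q',s['qpos'].round(2))
E
python3 -c "
from h import *
go(.482,-.315,.16,-108)"
```

```text
rows: [-12.12 -38.45   4.51] [0.    0.001 0.575] n>= 9.7 t 0.15 q [-1.38  0.3   1.52 -0.    1.32 -0.07]
```

Request:
play_rows(steps=[[[-3, -9.6, 1.1, 0, 0, 0.14, 1], [-6, -19.2, 2.2, 0, 0, 0.29, 1], [-9, -28.8, 3.4, 0, 0, 0.43, 1], [-12.1, -38.5, 4.5, 0, 0, 0.575, 1], [-12.1, -38.5, 4.5, 0, 0, 0.575, 1], [-12.1, -38.5, 4.5, 0, 0, 0.575, 1], [-12.1, -38.5, 4.5, 0, 0, 0.575, 1], [-12.1, -38.5, 4.5, 0, 0, 0.575, 1], [-12.1, -38.5, 4.5, 0, 0, 0.575, 1], [-12.1, -38.5, 4.5, 0, 0, 0.575, 1], [-12.1, -38.5, 4.5, 0, 0, 0.575, 1], [-12.1, -38.5, 4.5, 0, 0, 0.575, 1], [-12.1, -38.5, 4.5, 0, 0, 0.575, 1]]])

```text
time_s: 1.23
ee_pos: [0.4821, -0.3151, 0.1599]
eef_rot: [3.14, 0.001, -1.884]
force: [-0.1, -1.0, -0.5]
grip_width: 0.0944
```

```bash
cat >> h.py <<'E'
def hsvmask(im,lo,hi):
    h=cv2.cvtColor(im,cv2.COLOR_BGR2HSV); h[...,0]=(h[...,0].astype(int)+20)%180
    return cv2.inRange(h,lo,hi)
RED=((8,110,40),(30,255,255)); BLUE=((120,110,30),(145,255,255))
E
python3 - <<'E'
from h import *
c=snap('wrist','w1'); s=ctrl.get_obs(); print(s['ee_pos'],s['eef_rot'],s['time_s'])
m=hsvmask(c['frame'],*BLUE)
for k in cv2.findContours(m,0,1)[0]:
    if cv2.contourArea(k)>500:
        q=cv2.minAreaRect(onz(c,k[:,0],.026)[:,:2].astype(np.float32)*1000); print(cv2.boundingRect(k),cv2.contourArea(k),np.round(q[0]),np.round(q[1]),q[2])
E
```

```text
[ 0.48169554 -0.31566675  0.16012032] [ 3.14079180e+00  6.55719042e-04 -1.88565904e+00] 1.2833
(294, 162, 57, 128) 6705.5 [ 481. -318.] [ 48. 117.] 71.71585083007812
```

View pics/w1.png

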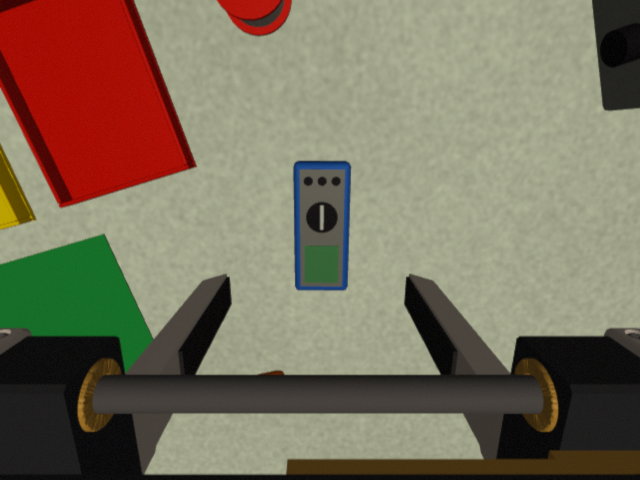

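The wrist view shows the blue meter screen up at (322,225) between the fingers. It measures 48x117 mm at (481,-318) mm, which agrees with the fixed cameras. Now descending.

```bash
python3 -c "
from h import *
go(.481,-.318,.005,-108.2)"
```

```text
rows: [ 0.25 -0.02 15.51] [0.001 0.001 0.003] n>= 3.7 t 1.28 q [-0.64  0.4   1.5   0.    1.25  1.24]
```

Request:
play_rows(steps=[[[0.2, 0, 3, 0, 0, 0, 1], [0.2, 0, 6, 0, 0, 0, 1], [0.2, 0, 9, 0, 0, 0, 1], [0.2, 0, 11.5, 0, 0, 0, 1], [0.2, 0, 13.5, 0, 0, 0, 1], [0.2, 0, 14.8, 0, 0, 0, 1], [0.2, 0, 15.4, 0, 0, 0, 1], [0.2, 0, 15.5, 0, 0, 0, 0.8], [0.2, 0, 15.5, 0, 0, 0, 0.6], [0.2, 0, 15.5, 0, 0, 0, 0.45], [0.2, 0, 15.5, 0, 0, 0, 0.3], [0.2, 0, 15.5, 0, 0, 0, 0.3], [0.2, 0, 15.5, 0, 0, 0, 0.3], [0.2, 0, 15.5, 0, 0, 0, 0.3], [0.2, 0, 15.5, 0, 0, 0, 0.3], [0.2, 0, 15.5, 0, 0, 0, 0.3]]], force=25)

```text
time_s: 2.62
ee_pos: [0.4811, -0.3175, 0.0055]
eef_rot: [3.141, 0.0, -1.886]
force: [-0.9, 0.5, 3.9]
grip_width: 0.0501
```

```bash
python3 -c "
from h import *
print(ctrl.get_obs()['grip_width'])
go(.651,.172,.095,-93.5)
go(.651,.172,.010,-93.5)"
```

```text
0.05010545610604813
rows: [-51.81  -1.    -8.93] [ 0.     0.    -0.254] n>= 12.6 t 2.62 q [-0.65  0.59  1.61  0.    0.94  1.24]
rows: [-51.81  -1.    -0.43] [ 0.     0.    -0.254] n>= 12.4 t 2.62 q [-0.65  0.59  1.61  0.    0.94  1.24]
```

Request:
play_rows(steps=[[[0, 0, -1, 0, 0, 0, 0.3], [0, 0, -3, 0, 0, 0, 0.3], [0, 0, -5, 0, 0, 0, 0.3], [0, 0, -7, 0, 0, 0, 0.3], [-2, 0, -7.5, 0, 0, 0, 0.3], [-5, 0, -7.5, 0, 0, -0.02, 0.3], [-8.5, 0, -7.5, 0, 0, -0.05, 0.3], [-12, 0, -7.5, 0, 0, -0.07, 0.3], [-16, 0, -7.5, 0, 0, -0.1, 0.3], [-20, 0, -7.5, 0, 0, -0.12, 0.3], [-24, 0, -7.5, 0, 0, -0.14, 0.3], [-28, -0.5, -7.5, 0, 0, -0.16, 0.3], [-32, -0.5, -7.5, 0, 0, -0.18, 0.3], [-36, -0.7, -7.5, 0, 0, -0.2, 0.3], [-40, -1, -7.5, 0, 0, -0.22, 0.3], [-44, -1, -7.5, 0, 0, -0.24, 0.3], [-47.5, -1, -7.5, 0, 0, -0.254, 0.3], [-50, -1, -7.5, 0, 0, -0.254, 0.3], [-51.5, -1, -7.5, 0, 0, -0.254, 0.3], [-51.8, -1, -7.5, 0, 0, -0.254, 0.3]]])

```text
time_s: 4.28
ee_pos: [0.6509, 0.1745, 0.0807]
eef_rot: [3.141, 0.001, -1.629]
force: [0.1, 0.2, -2.6]
grip_width: 0.0498
```

Run:
```python
from h import *
c=snap('wrist','w2'); s=ctrl.get_obs(); print(s['ee_pos'],s['grip_width'],s['time_s'])
go(.651,.172,.010,-93.5)
```

```text
[0.65083837 0.17333379 0.0806093 ] 0.04995050437705999 4.3333
rows: [ 0.14 -0.03  7.06] [0.001 0.001 0.002] n>= 1.7 t 4.33 q [0.21 0.69 1.25 0.   1.21 1.84]
```

View pics/w2.png

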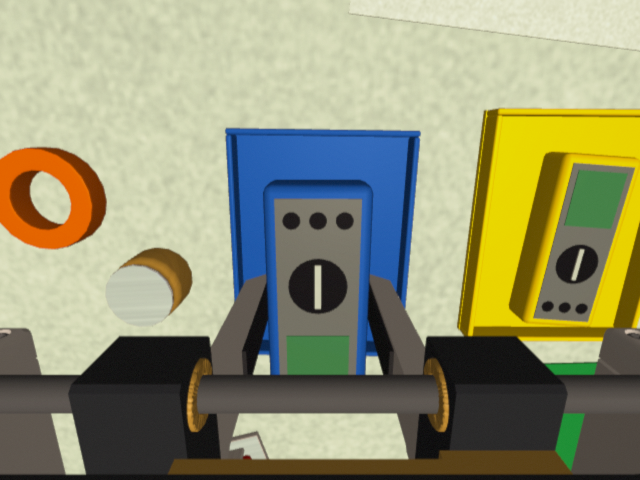

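The wrist view shows the blue meter gripped and aligned over the blue tray, whose far rim runs (228,130)-(420,132). The flux tin and tape are clear of the fingers. Lowering now.

Request:
play_rows(steps=[[[0.1, 0, 2, 0, 0, 0, 0.3], [0.1, 0, 4, 0, 0, 0, 0.3], [0.1, 0, 5.5, 0, 0, 0, 0.3], [0.1, 0, 6.5, 0, 0, 0, 0.3], [0.1, 0, 7.0, 0, 0, 0, 0.3], [0.1, 0, 7.1, 0, 0, 0, 0.3], [0.1, 0, 7.1, 0, 0, 0, 0.3], [0.1, 0, 7.1, 0, 0, 0, 0.58], [0.1, 0, 7.1, 0, 0, 0, 0.64], [0.1, 0, 7.1, 0, 0, 0, 0.7], [0.1, 0, 7.1, 0, 0, 0, 0.7], [0.1, 0, 6, 0, 0, 0, 0.7], [0.1, 0, 4, 0, 0, 0, 0.7], [0.1, 0, 1, 0, 0, 0, 0.7], [0.1, 0, -3, 0, 0, 0, 0.7], [0.1, 0, -7, 0, 0, 0, 0.9], [0.1, 0, -10, 0, 0, 0, 1], [0.1, 0, -11, 0, 0, 0, 1], [0.1, 0, -11, 0, 0, 0, 1]]])

```text
time_s: 5.92
ee_pos: [0.6518, 0.1725, 0.1947]
eef_rot: [-3.137, 0.002, -1.63]
force: [0.8, -0.4, -0.8]
grip_width: 0.089
```

Run:
```python
from h import *
s=ctrl.get_obs(); print(s['time_s'])
go(.444,.301,.19,12)
```

```text
5.9167
rows: [-11.61  21.5    0.39] [-0.005 -0.003 -1.839] n>= 14.7 t 5.92 q [0.2  0.59 1.13 0.   1.41 1.83]
```

Request:
play_rows(steps=[[[-1.5, 3, 0, 0, 0, -0.12, 1], [-3, 6, 0, 0, 0, -0.24, 1], [-5, 9, 0, 0, 0, -0.36, 1], [-6, 11, 0, 0, 0, -0.48, 1], [-7, 13, 0.2, 0, 0, -0.6, 1], [-8, 15, 0.2, 0, 0, -0.72, 1], [-9, 17, 0.2, 0, 0, -0.84, 1], [-10, 19, 0.2, 0, 0, -0.96, 1], [-11, 20.5, 0.4, 0, 0, -1.08, 1], [-11.6, 21.5, 0.4, 0, 0, -1.2, 1], [-11.6, 21.5, 0.4, 0, 0, -1.32, 1], [-11.6, 21.5, 0.4, 0, 0, -1.44, 1], [-11.6, 21.5, 0.4, 0, 0, -1.56, 1], [-11.6, 21.5, 0.4, 0, 0, -1.68, 1], [-11.6, 21.5, 0.4, 0, 0, -1.78, 1], [-11.6, 21.5, 0.4, 0, 0, -1.839, 1], [-11.6, 21.5, 0.4, 0, 0, -1.839, 1], [-11.6, 21.5, 0.4, 0, 0, -1.839, 1], [-11.6, 21.5, 0.4, 0, 0, -1.839, 1]]])

```text
time_s: 7.5
ee_pos: [0.4437, 0.3008, 0.1891]
eef_rot: [-3.141, -0.004, 0.207]
force: [-0.6, 0.1, 0.8]
grip_width: 0.0938
```

Run:
```python
from h import *
c=snap('wrist','w3'); s=ctrl.get_obs(); print(s['ee_pos'],s['eef_rot'],s['time_s'])
m=hsvmask(c['frame'],*RED)
for k in cv2.findContours(m,0,1)[0]:
    if cv2.contourArea(k)>500:
        q=cv2.minAreaRect(onz(c,k[:,0],.056)[:,:2].astype(np.float32)*1000); print(cv2.boundingRect(k),cv2.contourArea(k),np.round(q[0]),np.round(q[1]),q[2],cv2.approxPolyDP(k,3,True)[:,0].tolist())
c=snap('side','s3'); m=hsvmask(c['frame'],*BLUE)
```

```text
[0.44380208 0.30082329 0.18935595] [-3.14124669 -0.00453073  0.20759148] 7.55
(299, 159, 31, 131) 3520.0 [441. 303.] [ 25. 119.] 12.890558242797852 [[322, 159], [304, 160], [299, 166], [304, 289], [329, 286], [328, 167]]
```

View pics/w3.png

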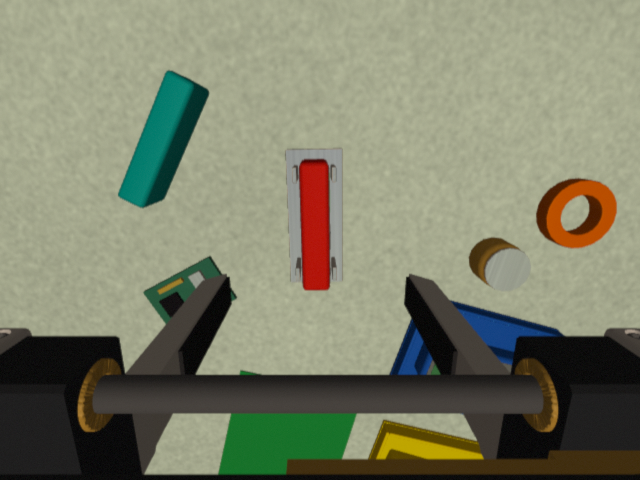

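The wrist view shows the red top edge (315,225) centred in the rack. It measures 25x119 mm at (441,303) with the jaws at 12.9 deg, as it should be. I descend with the jaws partly closed.

Run:
```python
from h import *
go(.441,.303,.014,12.9)
```

```text
rows: [-0.31 -0.26 17.55] [-0.    -0.005 -0.017] n>= 4.2 t 7.6 q [ 0.53  0.28  1.58 -0.    1.27  0.32]
```

Request:
play_rows(steps=[[[-0.3, -0.3, 2, 0, 0, -0.017, 0.65], [-0.3, -0.3, 4.5, 0, -0.005, -0.017, 0.65], [-0.3, -0.3, 7, 0, -0.005, -0.017, 0.65], [-0.3, -0.3, 8.5, 0, -0.005, -0.017, 0.65], [-0.3, -0.3, 10, 0, -0.005, -0.017, 0.65], [-0.3, -0.3, 12.5, 0, -0.005, -0.017, 0.65], [-0.3, -0.3, 15, 0, -0.005, -0.017, 0.65], [-0.3, -0.3, 16.8, 0, -0.005, -0.017, 0.65], [-0.3, -0.3, 17.5, 0, -0.005, -0.017, 0.65], [-0.3, -0.3, 17.5, 0, -0.005, -0.017, 0.5], [-0.3, -0.3, 17.5, 0, -0.005, -0.017, 0.4], [-0.3, -0.3, 17.5, 0, -0.005, -0.017, 0.3], [-0.3, -0.3, 17.5, 0, -0.005, -0.017, 0.2], [-0.3, -0.3, 17.5, 0, -0.005, -0.017, 0.1], [-0.3, -0.3, 17.5, 0, -0.005, -0.017, 0.1], [-0.3, -0.3, 17.5, 0, -0.005, -0.017, 0.1], [-0.3, -0.3, 17.5, 0, -0.005, -0.017, 0.1], [-0.3, -0.3, 17.5, 0, -0.005, -0.017, 0.1], [-0.3, -0.3, 17.5, 0, -0.005, -0.017, 0.1]]])

```text
time_s: 9.18
ee_pos: [0.4414, 0.3036, 0.0152]
eef_rot: [-3.141, -0.001, 0.225]
force: [-1.1, -1.1, 6.3]
grip_width: 0.0255
```

Run:
```python
from h import *
go(.441,.303,.066,12.9)
go(.50,-.005,.066,0)
go(.50,-.005,.012,0)
```

```text
rows: [-0.05  0.05 -5.08] [-0.001 -0.001 -0.   ] n>= 1.2 t 9.18 q [0.53 0.51 1.72 0.   0.91 0.31]
rows: [-1.16 31.39 -5.1 ] [-0.001 -0.001  0.225] n>= 7.6 t 9.18 q [0.53 0.51 1.72 0.   0.91 0.31]
rows: [-1.17 31.39  0.3 ] [-0.001 -0.001  0.225] n>= 7.5 t 9.18 q [0.53 0.51 1.72 0.   0.91 0.31]
```

Request:
play_rows(steps=[[[0, 0, -1, 0, 0, 0, 0.1], [0, 0, -2.5, 0, 0, 0, 0.1], [0, 0, -4, 0, 0, 0, 0.1], [0, 0, -4.6, 0, 0, 0, 0.1], [0, 0, -4.6, 0, 0, 0, 0.1], [0, 2, -4.6, 0, 0, 0.02, 0.1], [-0.2, 5, -4.6, 0, 0, 0.05, 0.1], [-0.3, 8.5, -4.6, 0, 0, 0.08, 0.1], [-0.5, 12, -4.6, 0, 0, 0.1, 0.1], [-0.6, 16, -4.6, 0, 0, 0.13, 0.1], [-0.8, 20, -4.6, 0, 0, 0.16, 0.1], [-0.9, 24, -4.6, 0, 0, 0.19, 0.1], [-1, 27, -4.6, 0, 0, 0.21, 0.1], [-1.1, 29.5, -4.6, 0, 0, 0.225, 0.1], [-1.2, 31, -4.6, 0, 0, 0.225, 0.1], [-1.2, 31.4, -4.6, 0, 0, 0.225, 0.1], [-1.2, 31.4, -4.6, 0, 0, 0.225, 0.1], [-1.2, 31.4, -4.6, 0, 0, 0.225, 0.1]]])

```text
time_s: 10.68
ee_pos: [0.4993, -0.0046, 0.0605]
eef_rot: [-3.141, 0.0, 0.0]
force: [0.7, -0.0, -2.7]
grip_width: 0.0259
```

Run:
```python
from h import *
print(ctrl.get_obs()['grip_width'])
go(.50,-.005,.0115,0)
```

```text
0.025867151255149802
rows: [0.07 0.05 4.9 ] [-0.001  0.     0.   ] n>= 1.2 t 10.68 q [-0.08  0.37  1.8   0.    0.97 -0.08]
```

Request:
play_rows(steps=[[[0, 0, 2, 0, 0, 0, 0.1], [0, 0, 3.5, 0, 0, 0, 0.1], [0, 0, 4.4, 0, 0, 0, 0.1], [0, 0, 4.7, 0, 0, 0, 0.1], [0, 0, 4.85, 0, 0, 0, 0.1], [0, 0, 4.85, 0, 0, 0, 0.1], [0, 0, 4.85, 0, 0, 0, 0.3], [0, 0, 4.85, 0, 0, 0, 0.33], [0, 0, 4.85, 0, 0, 0, 0.37], [0, 0, 4.85, 0, 0, 0, 0.45], [0, 0, 4.85, 0, 0, 0, 0.6], [0, 0, 4.85, 0, 0, 0, 0.8], [0, 0, 4.85, 0, 0, 0, 1], [0, 0, 4.85, 0, 0, 0, 1], [0, 0, 4, 0, 0, 0, 1], [0, 0, 3, 0, 0, 0, 1], [0, 0, 2.1, 0, 0, 0, 1], [0, 0, 1.9, 0, 0, 0, 1]]])

```text
time_s: 12.18
ee_pos: [0.5003, -0.0046, 0.0437]
eef_rot: [-3.141, -0.003, 0.0]
force: [0.3, -0.3, 0.8]
grip_width: 0.0911
```

Run:
```python
from h import *
c=snap('scene','c4'); d=snap('wrist','w4');s=ctrl.get_obs(); print(s['ee_pos'],s['grip_width'],s['force'],s['time_s'])
f=c['frame'][190:340,240:480]
cv2.imwrite('pics/v4.png',np.hstack([cv2.resize(f,(480,300)),cv2.resize(d['frame'],(320,300))]))
```

```text
[ 0.4997843  -0.00464548  0.0424629 ] 0.09363950778216629 [ 0.09409209  0.8138141  -0.14019869] 12.2833
```

View pics/v4.png

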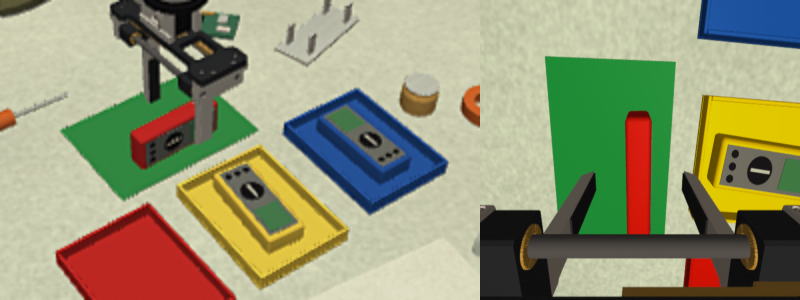

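The red meter stands upright on the mat at about (172,135) in the crop, screen toward +x. The blue meter lies flat in its tray. Now I tip the red one toward -x with the +x finger.

Request:
play_rows(steps=[[[-1, 0, 0, 0, 0, 0, 1], [-2, 0, 0, 0, 0, 0, 1], [-2.8, 0, 0, 0, 0, 0, 1], [-3.2, 0, 0, 0, 0, 0, 1], [-3.5, 0, 0, 0, 0, 0, 1], [-3.8, 0, 0, 0, 0, 0, 1], [-4.1, 0, 0, 0, 0, 0, 1], [-4.4, 0, 0, 0, 0, 0, 1], [-4.7, 0, 0, 0, 0, 0, 1], [-5, 0, 0, 0, 0, 0, 1], [-5.3, 0, 0, 0, 0, 0, 1], [-5.6, 0, 0, 0, 0, 0, 1], [-5.9, 0, 0, 0, 0, 0, 1], [-6.2, 0, 0, 0, 0, 0, 1], [-6.2, 0, 0, 0, 0, 0, 1], [-6, 0, -5, 0, 0, 0, 1], [-5, 0, -9, 0, 0, 0, 1], [-5, 0, -13, 0, 0, 0, 1], [-5, 0, -13, 0, 0, 0, 1]]])

```text
time_s: 13.87
ee_pos: [0.4522, -0.0049, 0.1788]
eef_rot: [-3.141, -0.011, 0.0]
force: [0.3, 0.0, 0.1]
grip_width: 0.094
```

Run:
```python
from h import *
c=snap('scene','c5'); d=snap('wrist','w5');s=ctrl.get_obs(); print(s['ee_pos'],s['grip_width'],s['force'],s['time_s'])
m=hsvmask(d['frame'],*RED)
for k in cv2.findContours(m,0,1)[0]:
    if cv2.contourArea(k)>500:
        for z in(.028,.021):
            q=cv2.minAreaRect(onz(d,k[:,0],z)[:,:2].astype(np.float32)*1000); print(z,cv2.boundingRect(k),cv2.contourArea(k),np.round(q[0]),np.round(q[1]),q[2])
f=c['frame'][190:340,240:480]
cv2.imwrite('pics/v5.png',np.hstack([cv2.resize(f,(400,300)),cv2.resize(d['frame'],(400,300))]))
```

```text
[ 0.45044568 -0.0047894   0.17397984] 0.0941816960851695 [ 0.15835656  0.22860518 -1.41307137] 13.9667
0.028 (455, 306, 134, 68) 4089.0 [ 658. -128.] [ 77. 138.] 88.43025207519531
0.021 (455, 306, 134, 68) 4089.0 [ 663. -132.] [ 79. 141.] 88.43025970458984
0.028 (298, 163, 54, 123) 6173.0 [459.  -6.] [ 49. 118.] 0.03028794936835766
0.021 (298, 163, 54, 123) 6173.0 [459.  -8.] [ 50. 120.] 0.03030036948621273
```

View pics/v5.png

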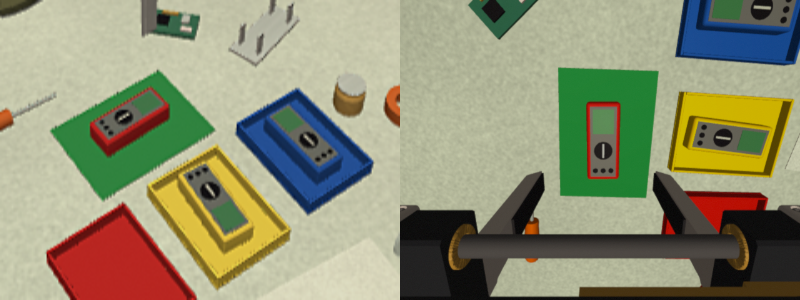

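The red meter lies flat on the mat, screen up, at (459,-6) mm, measuring 49x118 mm. I have let go of it. Now grasping it by its long sides.

Run:
```python
from h import *
go(.459,-.006,.0075,0)
```

```text
rows: [ 0.77  0.13 16.65] [-0.001 -0.005  0.   ] n>= 4.0 t 13.97 q [-0.09  0.1   1.83  0.    1.2  -0.09]
```

Request:
play_rows(steps=[[[0.8, 0.1, 0, 0, -0.005, 0, 1], [0.8, 0.1, 3, 0, -0.005, 0, 1], [0.8, 0.1, 6.5, 0, -0.005, 0, 1], [0.8, 0.1, 10, 0, -0.005, 0, 1], [0.8, 0.1, 13, 0, -0.005, 0, 1], [0.8, 0.1, 15.3, 0, -0.005, 0, 1], [0.8, 0.1, 16.3, 0, -0.005, 0, 1], [0.8, 0.1, 16.6, 0, -0.005, 0, 0.9], [0.8, 0.1, 16.6, 0, -0.005, 0, 0.7], [0.8, 0.1, 16.6, 0, -0.005, 0, 0.5], [0.8, 0.1, 16.6, 0, -0.005, 0, 0.3], [0.8, 0.1, 16.6, 0, -0.005, 0, 0.3], [0.8, 0.1, 16.6, 0, -0.005, 0, 0.3], [0.8, 0.1, 16.6, 0, -0.005, 0, 0.3], [0.8, 0.1, 16.6, 0, -0.005, 0, 0.3], [0.8, 0.1, 16.6, 0, -0.005, 0, 0.3]]])

```text
time_s: 15.3
ee_pos: [0.4596, -0.0057, 0.0085]
eef_rot: [-3.141, -0.001, 0.0]
force: [-2.5, -0.7, 6.1]
grip_width: 0.0497
```

Run:
```python
from h import *
print(ctrl.get_obs()['grip_width'],ctrl.get_obs()['ee_pos'])
go(.649,-.164,.07,-92.5)
go(.649,-.164,.07,87.5)
```

```text
0.049740920360766556 [ 0.45959662 -0.00573806  0.00850423]
rows: [18.94 15.83 -6.14] [-1.000e-03 -0.000e+00  1.615e+00] n>= 12.9 t 15.3 q [-0.09  0.38  1.94  0.    0.82 -0.09]
rows: [18.94 15.83 -6.14] [ 0.000e+00 -1.000e-03 -1.527e+00] n>= 12.2 t 15.3 q [-0.09  0.38  1.94  0.    0.82 -0.09]
```

Request:
play_rows(steps=[[[0, 0, -1, 0, 0, 0, 0.3], [0, 0, -3, 0, 0, 0, 0.3], [0, 0, -5, 0, 0, 0.05, 0.3], [0.5, 0.5, -6.1, 0, 0, 0.13, 0.3], [2, 1.5, -6.1, 0, 0, 0.24, 0.3], [3.5, 3, -6.1, 0, 0, 0.36, 0.3], [5, 4.5, -6.1, 0, 0, 0.48, 0.3], [7, 6, -6.1, 0, 0, 0.6, 0.3], [9, 7.5, -6.1, 0, 0, 0.72, 0.3], [11, 9, -6.1, 0, 0, 0.84, 0.3], [13, 11, -6.1, 0, 0, 0.96, 0.3], [15, 12.5, -6.1, 0, 0, 1.08, 0.3], [16.5, 14, -6.1, 0, 0, 1.2, 0.3], [17.5, 15, -6.1, 0, 0, 1.32, 0.3], [18.5, 15.5, -6.1, 0, 0, 1.44, 0.3], [18.9, 15.8, -6.1, 0, 0, 1.54, 0.3], [18.9, 15.8, -6.1, 0, 0, 1.615, 0.3], [18.9, 15.8, -6.1, 0, 0, 1.615, 0.3], [18.9, 15.8, -6.1, 0, 0, 1.615, 0.3], [18.9, 15.8, -6.1, 0, 0, 1.615, 0.3]]])

```text
time_s: 16.97
ee_pos: [0.6484, -0.1636, 0.0699]
eef_rot: [-3.141, 0.001, -1.612]
force: [1.4, 0.3, -2.4]
grip_width: 0.0499
```

Run:
```python
from h import *
s=ctrl.get_obs(); print(s['grip_width'],s['ee_pos'],s['eef_rot'])
go(.649,-.164,.011,-92.5)
```

```text
0.04989645941208837 [ 0.64836298 -0.16355966  0.06985055] [-3.14083794e+00  6.07756488e-04 -1.61211341e+00]
rows: [ 0.04 -0.06  5.89] [-0.001  0.001  0.002] n>= 1.4 t 16.97 q [-0.3   0.69  1.27  0.    1.18  1.31]
```

Request:
play_rows(steps=[[[0, 0, 2, 0, 0, 0, 0.3], [0, 0, 3.8, 0, 0, 0, 0.3], [0, 0, 5, 0, 0, 0, 0.3], [0, 0, 5.6, 0, 0, 0, 0.3], [0, 0, 5.9, 0, 0, 0, 0.3], [0, 0, 5.95, 0, 0, 0, 0.3], [0, 0, 5.95, 0, 0, 0, 0.3], [0, 0, 5.95, 0, 0, 0, 0.58], [0, 0, 5.95, 0, 0, 0, 0.64], [0, 0, 5.95, 0, 0, 0, 0.7], [0, 0, 5.95, 0, 0, 0, 0.7], [0, 0, 5, 0, 0, 0, 0.7], [0, 0, 3, 0, 0, 0, 0.7], [0, 0, 0, 0, 0, 0, 0.7], [0, 0, -4, 0, 0, 0, 0.7], [0, 0, -8, 0, 0, 0, 0.9], [0, 0, -12, 0, 0, 0, 1], [0, 0, -14, 0, 0, 0, 1], [0, 0, -14, 0, 0, 0, 1], [0, 0, -14, 0, 0, 0, 1]]])

```text
time_s: 18.63
ee_pos: [0.6485, -0.1637, 0.2114]
eef_rot: [-3.138, -0.0, -1.612]
force: [-0.3, -0.1, -0.3]
grip_width: 0.0932
```

Run:
```python
from h import *
d=snap('wrist','w6'); c=snap('side','s6'); s=ctrl.get_obs(); print(s['ee_pos'],s['time_s'],s['force'])
f=c['frame'][160:400,150:450]
cv2.imwrite('pics/v6.png',np.hstack([cv2.resize(f,(400,320)),cv2.resize(d['frame'],(400,320))]))
# grey panel outlines (flat on tray floor, top z=.030) vs tray masks, side view
for nm,C in(('side',c),('wrist',d)):
    im=C['frame'].astype(int); g=(((im.max(2)-im.min(2))<25)&(im.max(2)<150)&(im.max(2)>70)).astype(np.uint8)*255
    for k in cv2.findContours(cv2.morphologyEx(g,cv2.MORPH_CLOSE,np.ones((5,5))),0,1)[0]:
        if cv2.contourArea(k)>150:
            q=cv2.minAreaRect(onz(C,k[:,0],.03)[:,:2].astype(np.float32)*1000)
            if 400<q[0][0]<750 and max(q[1])<160: print(nm,cv2.boundingRect(k),np.round(q[0]),np.round(q[1]))
```

```text
[ 0.64775835 -0.16350617  0.20859283] 18.7333 [ 0.63150868 -0.65772633 -0.4287144 ]
side (295, 321, 38, 72) [440. 316.] [ 56. 159.]
side (194, 279, 56, 19) [649. 173.] [ 37. 107.]
side (236, 237, 34, 13) [634.   2.] [34. 74.]
wrist (514, 328, 126, 19) [ 501. -451.] [144.  23.]
wrist (0, 328, 108, 27) [529. 145.] [ 31. 128.]
wrist (0, 178, 22, 101) [646. 155.] [ 22. 109.]
wrist (140, 170, 39, 104) [649.  -0.] [ 37. 106.]
wrist (299, 168, 38, 101) [ 646. -163.] [ 37. 105.]
```

View pics/v6.png

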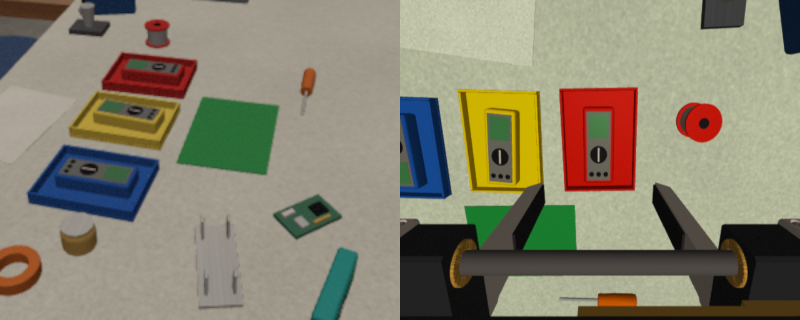

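Both meters lie flat, screen up and centred in their trays. The red panel is at (646,-163) against the tray's (649,-164), and the blue at (649,173) against (653,172). The bystanders are where they started and the gripper is clear. Handing in.

```bash
python3 -c "
from h import *
print(ctrl.hand_in())"
```

```text
the job is handed in; nothing more can be done
None
```

Both meters are in the trays of their own colours, flat with the screen up, and I handed the job in at about 18.7 s of the 67 s allowed. The hand-in reports no verdict, so the result rests on my own checks below.

**What I did:** The blue meter went straight into its tray. I took the red meter from the rack, stood it on the mat and let go. I then tipped it towards its back with the +x finger, so it lay flat and screen up, and took it again by its long sides to put it in its tray.

**Last checks:**

| Meter | Measured centre (mm) | Tray centre (mm) |
|---|---|---|
| Red | (646, -163) | (649, -164) |
| Blue | (649, 173) | (653, 172) |

- **Bystanders:** the yellow meter and the other things on the bench looked unmoved in the pictures. I checked this by eye and did not measure it.
- **Gripper:** it was open and clear, about 0.21 m above the bench.
- **Disagreements:** before moving, the scene and side cameras differed by up to about 13 mm on the meters and 6 mm on the trays. I settled the meter positions with the wrist camera before each grasp. The tray centres are averages of the two fixed views, well inside the 28 and 38 mm limits. No check failed.

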